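# Run the food processor for a pulse

## Robot

A 6-joint arm with a two-finger parallel gripper is mounted at the origin on the work surface. World frame = base frame: x ahead of the robot, y to its left, z up, the work surface at z = 0. Lengths are in m, angles in rad, forces in N, time in s.
With the tool pointing down it reaches from about 0.275 to 0.725 m from the base axis. Payload 15.9 kg.
Tool frame: the origin (TCP) lies on the centre line of the jaws, within the pads' length; the fingertips stand 17 mm ahead of it and the grasp point (between the pads) lies 2 mm behind it; z points along the fingers, y is the direction in which the jaws open and shut (so a half turn about z gives the same grasp; the last joint's range is limited). The gripper opens to 85 mm and grips with 20 to 120 N. Pads are 22 mm wide; open, the fingers measure 114 mm over their backs; the gripper's body (76 mm by 85 mm) begins 54 mm behind the grasp point. The pads swing forward as they close: fully open they stand 13 mm farther back than shut.
Start: joints at [-1.148, 0.213, -0.034, 1.323, 0, 1.571], TCP at [0.205, -0.456, 0.212] pointing down, gripper open.
Joint ranges: [-2.98, 2.98], [-0.74, 1.72], [-1.14, 1.35], [-2.1, 2.04], [-1.57, 1.44], [-3.14, 3.14]. Speed limits (rad/s): [1.89, 1.89, 2.39, 2.57, 3.14, 3.14].

## Interface

Orientations are given as a 3x3 rotation matrix whose columns are the frame's x, y, z axes.
In Python, from bench import env, optics gives the robot as it stands.
- The arm moves only by the shell command python3 -m handwheel 'ROWS' [FORCE]. ROWS is JSON, a list of rows, each an object with "rotation": the turn, a rotation vector about the world's x, y, z in rad, a list of three; "dp": the shift along the world's x, y, z in cm, a list of three; "grip": the finger opening in cm, from 0 to 8.54. In form: [{"rotation": [wx, wy, wz], "dp": [x, y, z], "grip": grip}, ...]. A call has 1 to 10 rows; each row is the pose to reach, as a shift and turn from the pose commanded when the call began; what a row does not reach only later rows make up. A row lasts 1/10 s, in which the tool goes at most 50 mm and 8.59 degrees, less where a joint would pass 70% of its speed; a pose out of reach is approached as far as the arm can. A call with a gripper value outside its range is refused whole. The fingers move at their own pace and stop on an object; FORCE is the grip in N (left out, the last holds). Time passes only in rows, so rows that repeat a pose let the fingers close. It gives the time, the measured TCP pose, the force and the opening at its end, in the units of the state.
- env.state(): the state, without advancing time (a new reading comes with each control period).
- optics.camera(name): name is "side" or "top"; returns (picture, depth): 384x512x3 uint8, red, green, blue; 384x512 float32, m along the optical axis (not along the pixel's ray), 0 where there is no reading.
- optics.camera_model(name): a dict with "vertical_fov" (degrees; the focal length in pixels is half the picture's height over the tangent of half this angle, whatever the lens; pixels are square), "cx", "cy" (the principal point, pixels), "rvec" (rotation vector, rad) and "tvec" (3), from world to camera coordinates, as OpenCV has them. Camera axes: x right, y down, z forward; pixel columns grow to the right and rows downward; lengths in m; the calibration is good to about 2 mm. A picture is of the moment at which its call begins. camera_model takes no time and is no camera call.
- env.close_job(): hands the job in, once; it reports no verdict.
Trained networks look in the newest picture that a camera, given by its name, has taken for a name from the list of things; names that differ only in an ending like _2 or _b are one class to them, and where a whole thing is asked for, a point or a joint stands for the part that bears it (a point fixed in the world has none). Each returns a list of dicts, best first, with "conf" (0 to 1); they miss things now and then, are a little off and sometimes report something else, mostly with a low value. They report only what shows in the picture. A call takes as long as a camera call.
- optics.look_for(query, camera): "centre" ([column, row] in pixels, amid what is visible of it).
The state is a dict: "time_s": time; "joint_positions": joint angles; "joint_vel": joint speeds; "tau": joint torques, N m; "ee_pos": TCP position; "eef_rot": TCP orientation; "force": force on the tool from outside, world axes, zero at the start; "ft_torque": the same for the moment, N m; "opening": finger opening in m.
Only numpy, scipy, OpenCV 4.12 (cv2) and the standard library are available. Lean on these libraries where they do the work, as an engineer would, in place of code of your own. Each camera call takes 0.05 s, during which the arm holds its last target.

## Task

Get the food processor on the worktop chopping, using only the closed fingertips: first push the lid lock fully home towards the bowl, then press down the raised end of the rocker switch until it has tipped over, then press the round pulse key fully down and keep it pressed. The program finishes while still holding the pulse key down. Leave the long bar-shaped stop key alone, do not lift or shift the bowl, and leave the things around the machine where they are.

Things in the scene. Friction and masses are not known exactly. Their poses are not given: they have to be found in the camera images.
- machine: white food processor, fixed: a foot, and on its -y part a motor block with a flat control deck 80 mm above the worktop. Origin on the worktop, mid-machine; deck: x -100 to 100, y -200 to 0 mm in this frame; bowl at y = 85 mm. Rocker, pulse key and stop key stand in a row along machine x at y = -155, x = -65, 0, 65 mm, order varying; all dark grey on white frames, turned with the machine
- lock_tab (a point): middle of the top of the lid lock's upright dark grey tab. The tab is 44 mm long (machine x), 12 mm thick (machine y), and its top is 26 mm above the deck; it slides along the machine's +y, to the bowl. A flat tongue 6 mm thick runs from it to the bowl side. Behind it (-y) the deck is free for 50 mm or more
- lid_lock (a joint): travel of the lid lock in m: 0 unlocked, 0.025 fully home (hard stop) towards the bowl (machine +y). Starts at 0 to 0.006; friction of about 3 N, it stays where it is left
- rocker_end (a point): point on top of the rocker switch, 5 mm in from its raised end, the end away from the bowl (machine -y), about 25 mm above the deck at the start. The rocker is 28 mm wide (machine x), 60 mm long (machine y), dished in two 30 mm halves, in a flat frame 40 x 72 mm; it tips about its middle, 21 mm on the +y side of this point. This end goes down 8 mm, to lie level, and the other end rises
- rocker (a joint): tilt of the rocker in rad: 0 off, 0.36 on, raised end pressed down to its stop. Starts at 0 to 0.06; takes about 4 N at the end and stays where it is left
- pulse_top (a point): middle of the top of the round pulse key, 32 mm across in a round collar 44 mm across and 12 mm high; 20 mm above the deck when up. Pressed straight down
- pulse (a joint): travel of the pulse key in m: 0 up, 0.008 fully down. Sprung: 2 N to start, 6 N fully down; comes up when let go
- stop_top (a point): middle of the top of the stop key, a bar 16 mm (machine x) x 46 mm (machine y), 20 mm above the deck, in a rectangular frame 30 x 58 mm. Not to be pressed
- stop_key (a joint): travel of the stop key in m: 0 up, 0.006 down; sprung, 1.5 N to start moving. Stays at 0 in this job
- bowl: loose clear bowl of diced apple with a white lid, 138 mm across, 0.8 kg, on the machine's foot; lid top 54 mm above the deck, with a knob 36 mm across, 26 mm high. A hooked lug on the lid reaches over the lock's tongue, 12 mm past the deck's bowl-side edge. Origin mid-underside. Stays where it is
- board: white chopping board, fixed, 300 x 200 x 10 mm, on the -y side of the machine; origin in the middle of its underside
- knife: loose kitchen knife lying on the board, 230 mm long, black handle to its -x; origin at the root of the blade, underside
- apple: loose half apple, 74 mm across, 35 mm high, lying cut face down on the board; origin in the middle of its underside
- salt_jar: loose glass jar, 56 mm across, 100 mm high, beyond the machine, by the bowl; origin in the middle of its underside
- ramekin: loose white ceramic bowl, 84 mm across, 45 mm high, beyond the machine, by the deck; origin in the middle of its underside

How it is judged:
On the way, in this order (a step that is already met when the one before it is completed fails the run):
1. the lid lock is pushed home (value of joint lid_lock above 0.021 m), for 0.2 s.
2. the rocker is tipped to on (value of joint rocker above 0.3 rad), for 0.2 s.
3. the pulse key is pressed down with the fingers (value of joint pulse above 0.006 m and contact force between the fingers and pulse above 1.5 N), for 0.3 s.
At the end, for the whole second after the job is handed in: The lid lock is home (at least 21 of 25 mm), the rocker is on (at least 0.3 of 0.36 rad), the stop key is up, and the fingers are still holding the pulse key at least 6 of its 8 mm down (all of step 3 and value of joint lid_lock above 0.021 m and value of joint rocker above 0.3 rad and value of joint stop_key below 0.0025 m); the arm keeps its last pose, push and grip.
It fails at once if the rocker is tipped to on before the lid is locked (value of joint rocker above 0.3 rad and value of joint lid_lock below 0.018 m).
It fails at once if the pulse key is pressed before lid lock and rocker are both set (value of joint pulse above 0.004 m and (value of joint lid_lock below 0.018 m or value of joint rocker below 0.27 rad)).
It fails at once if the stop key is pressed (value of joint stop_key above 0.003 m).
It fails at once if the bowl is lifted, tipped or shifted by more than 12 mm (distance of bowl from where it was at the start of the episode above 0.012 m or angle between bowl's own z axis and vertical above 0.15 rad).
It fails at once if something around the machine is moved by more than 20 mm (distance of any of knife, apple, salt_jar, ramekin from where it was at the start of the episode above 0.02 m).
It also fails if it takes over 48 s, if anything falls off the work surface, if the arm or the gripper's body presses on something with over 40 N, if the wrist force passes 120 N, or if a joint passes its speed limit or range.

## Working session

There is one attempt and no reset: what is moved stays moved. The work goes in short steps, Python scripts to look and compute and a shell command to move; the robot and the scene stay as the last step left them, time stands still between calls to the robot, and variables do not carry over. Pictures are saved under pics/ and viewed, and the job is handed in when it is done.

```bash
mkdir -p pics; ls
cat > h.py <<'E'
import numpy as np, cv2
from bench import env, optics
def model(n):
    m=optics.camera_model(n); f=192/np.tan(np.radians(m["vertical_fov"])/2)
    R=cv2.Rodrigues(np.array(m["rvec"],float))[0]; t=np.array(m["tvec"],float)
    return m,f,R,t
def px2w(n,u,v,d):
    m,f,R,t=model(n); c=np.array([(u-m["cx"])/f*d,(v-m["cy"])/f*d,d]); return R.T@(c-t)
def pxz(n,u,v,z):
    m,f,R,t=model(n); r=R.T@np.array([(u-m["cx"])/f,(v-m["cy"])/f,1]); o=-R.T@t
    return o+r*(z-o[2])/r[2]
def w2px(n,p):
    m,f,R,t=model(n); c=R@np.array(p)+t; return c[0]/c[2]*f+m["cx"],c[1]/c[2]*f+m["cy"],c[2]
E
python3 - <<'E'
from h import *
for n in ("top","side"):
    im,d=optics.camera(n); cv2.imwrite(f"pics/{n}0.png",im[:,:,::-1]); np.save(f"{n}0.npy",d)
    print(n,optics.camera_model(n))
    for q in ("lock_tab","rocker_end","pulse_top","stop_top","bowl","machine"):
        for r in optics.look_for(q,n)[:2]:
            u,v=r["centre"]; dd=d[int(round(v)),int(round(u))]
            print(q,np.round([u,v,r["conf"],dd],3),np.round(px2w(n,u,v,dd),4))
s=env.state();print(s["time_s"],s["ee_pos"],s["eef_rot"],s["opening"])
E
```

```text
pics
top {'vertical_fov': 49.203785330396755, 'cx': 255.00877492114063, 'cy': 185.5140929729137, 'rvec': array([ 2.18772804, -2.1553246 ,  0.1002578 ]), 'tvec': array([-0.06925018,  0.57013398,  1.02070344])}
lock_tab [203.8   169.1     0.9     0.991] [0.6025 0.0606 0.0876]
lock_tab [252.3   152.4     0.26    0.984] [ 0.6424 -0.0534  0.0975]
rocker_end [256.2   182.9     0.83    0.978] [ 0.5706 -0.0637  0.097 ]
rocker_end [252.4   152.7     0.51    0.983] [ 0.6415 -0.0537  0.0983]
pulse_top [242.2   126.8     0.57    0.984] [ 0.7018 -0.0289  0.1035]
stop_top [251.5   157.4     0.59    0.981] [ 0.6301 -0.0518  0.1001]
stop_top [242.1   130.6     0.45    0.988] [ 0.6938 -0.0286  0.0988]
bowl [146.6   181.1     0.95    0.917] [0.5648 0.1761 0.1583]
machine [207.9  170.4    0.6    0.99] [0.5995 0.0508 0.0881]
side {'vertical_fov': 52.50924284103841, 'cx': 254.96719000842404, 'cy': 188.1058261031315, 'rvec': array([ 0.22435223, -2.607035  ,  1.53261127]), 'tvec': array([0.54654931, 0.15803685, 1.0116801 ])}
lock_tab [207.9   194.5     0.73    1.092] [ 0.6908 -0.013   0.0964]
lock_tab [232.7   206.9     0.43    0.967] [0.5921 0.0947 0.1307]
rocker_end [230.5   204.7     0.36    1.022] [0.6105 0.047  0.1065]
pulse_top [206.3   190.2     0.38    1.106] [ 0.7001 -0.0294  0.1003]
bowl [232.9   244.4     0.96    0.831] [0.556  0.2448 0.1319]
machine [231.4   281.1     0.73    0.873] [0.5624 0.2522 0.0344]
machine [174.9   248.4     0.39    0.921] [0.7093 0.2046 0.0717]
0.7 [ 0.20515665 -0.45597578  0.2116183 ] [[ 9.11946239e-01  4.10309706e-01  4.47439484e-05]
 [ 4.10309708e-01 -9.11946239e-01 -3.85027280e-05]
 [ 2.50060324e-05  5.34712944e-05 -9.99999998e-01]] 0.08560696563471192
```

Run:
```python
import cv2
a=cv2.imread("pics/top0.png"); c=a[90:250,100:320]; cv2.imwrite("pics/top0c.png",cv2.resize(c,None,fx=3.6,fy=3.6,interpolation=cv2.INTER_CUBIC))
```

```text
(no output)
```

View pics/top0.png

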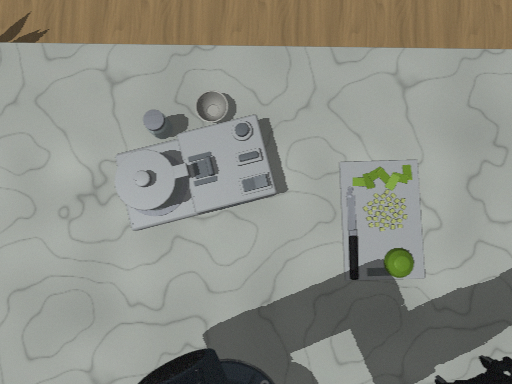

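View pics/side0.png

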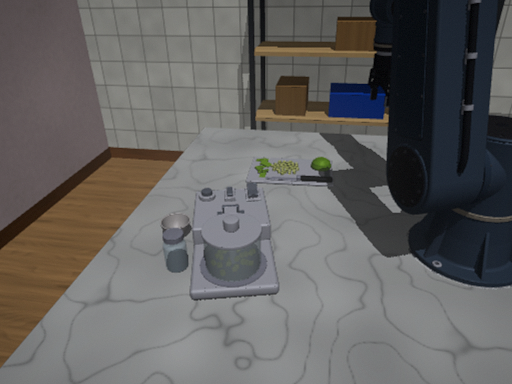

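View pics/top0c.png

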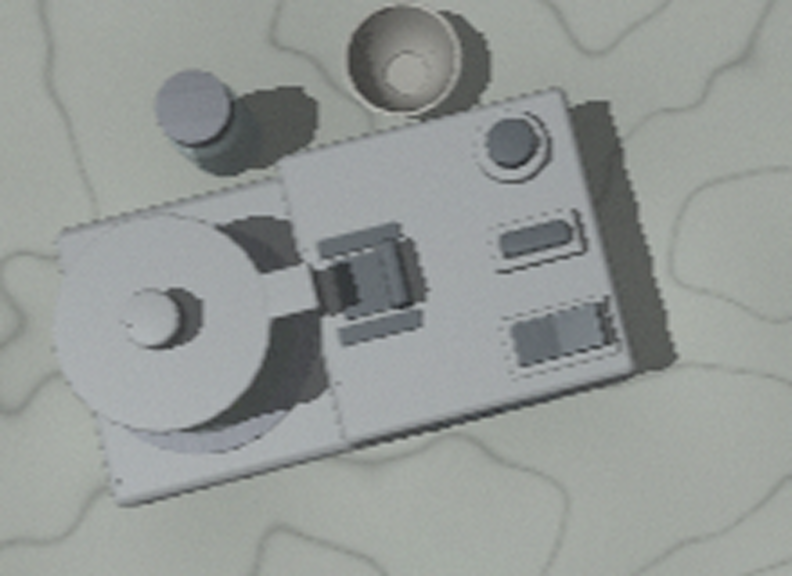

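```bash
cat > fit.py <<'E'
from h import *
from scipy.optimize import least_squares
def M(p,x): # machine->world
    c,s=np.cos(p[2]),np.sin(p[2]); x=np.array(x)
    return np.array([p[0]+c*x[0]-s*x[1],p[1]+s*x[0]+c*x[1],x[2]])
E
python3 - <<'E'
from fit import *
cr=lambda a,b:(a/3.6+100-.36,b/3.6+90-.36)
pts=[((.065,-.155,.1),cr(513,141)),((0,-.155,.1),cr(536,238)),((-.065,-.155,.095),cr(562,332)),
((.1,-.2,.08),cr(562,88)),((-.1,-.2,.08),cr(633,373)),((.1,0,.08),cr(283,153)),((-.1,0,.08),cr(345,441))]
def res(p): return np.ravel([np.array(w2px("top",M(p,x))[:2])-u for x,u in pts])
r=least_squares(res,[.6,.1,.2]); p=r.x; print(p,np.round(r.fun,1)); np.save("p.npy",p)
d=np.load("top0.npy")
im=cv2.imread("pics/top0.png")
c=cv2.resize(im[110:210,170:290],None,fx=6,fy=6,interpolation=cv2.INTER_CUBIC)
def dr(x,col):
    u,v,_=w2px("top",M(p,x)); cv2.circle(c,(int((u-170+.5)*6),int((v-110+.5)*6)),3,col,-1)
for x in [(0,-.155,.1),(.065,-.155,.1),(-.065,-.155,.095)]: dr(x,(0,0,255))
for x in [(.1,-.2,.08),(-.1,-.2,.08),(.1,0,.08),(-.1,0,.08)]: dr(x,(0,255,0))
for k in range(0,110,10): dr((0,-k/1000,.106),(255,0,0))
cv2.imwrite("pics/ov.png",c)
# depth profile in machine frame
H={}
for v in range(110,205):
  for u in range(170,285):
    if d[v,u]>0:
      w=px2w("top",u,v,d[v,u]); q=w[:2]-p[:2]; cs,sn=np.cos(p[2]),np.sin(p[2]); m=(cs*q[0]+sn*q[1],-sn*q[0]+cs*q[1])
      H.setdefault((round(m[0]*1000/6),round(m[1]*1000/4)),[]).append(w[2]*1000)
print("cols x=",[6*i for i in range(-5,6)])
for j in range(5,-26,-1): print(4*j,[int(np.median(H[i,j])) if (i,j) in H else -1 for i in range(-5,6)])
print("rocker x=-65",[(4*j,int(np.median(H[-11,j]))) for j in range(-28,-51,-1) if (-11,j) in H])
print("pulse",[(4*j,int(np.median(H[11,j]))) for j in range(-28,-51,-1) if (11,j) in H])
E
```

```text
[0.59593668 0.10515873 0.25025569] [ 0.1  0.2  0.1 -0.2 -0.6  0.8  1.6 -1.3  1.6 -0.1 -1.9 -0.3 -0.8  0.8]Traceback (most recent call last):
  File "<stdin>", line 21, in <module>
  File "h.py", line 8, in px2w
    m,f,R,t=model(n); c=np.array([(u-m["cx"])/f*d,(v-m["cy"])/f*d,d]); return R.T@(c-t)
            ~~~~~^^^
  File "h.py", line 4, in model
    m=optics.camera_model(n); f=192/np.tan(np.radians(m["vertical_fov"])/2)
ValueError: time passes only in moves, steps and waits
```

View pics/ov.png

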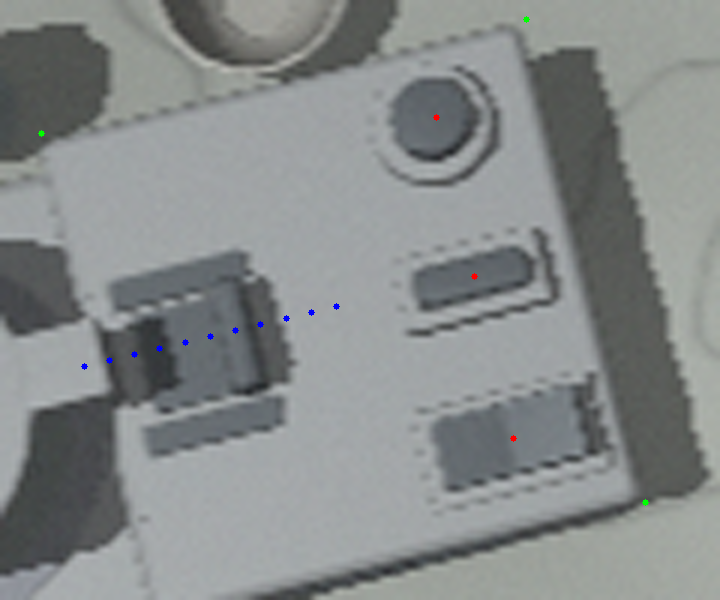

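```bash
sed -i 's/^def model(n):/import functools\n@functools.lru_cache(None)\ndef model(n):/' h.py
python3 - <<'E'
from fit import *
p=np.load("p.npy");d=np.load("top0.npy");H={}
for v in range(110,205):
  for u in range(170,285):
    if d[v,u]>0:
      w=px2w("top",u,v,d[v,u]); q=w[:2]-p[:2]; cs,sn=np.cos(p[2]),np.sin(p[2]); m=(cs*q[0]+sn*q[1],-sn*q[0]+cs*q[1])
      H.setdefault((round(m[0]*1000/6),round(m[1]*1000/4)),[]).append(w[2]*1000)
print("cols x=",[6*i for i in range(-5,6)])
for j in range(5,-26,-1): print(4*j,[int(np.median(H[i,j])) if (i,j) in H else -1 for i in range(-5,6)])
for i in (-11,0,11):print(6*i,[(4*j,int(np.median(H[i,j]))) for j in range(-28,-51,-1) if (i,j) in H])
E
```

```text
cols x= [-30, -24, -18, -12, -6, 0, 6, 12, 18, 24, 30]
20 [34, 34, 83, 68, 98, 132, 133, 133, 131, 133, 34]
16 [33, 32, 33, 132, 34, 131, 134, 132, -1, -1, 34]
12 [33, 33, 35, 85, 131, 132, 133, 131, -1, -1, 30]
8 [29, 31, 34, 83, 84, 133, 132, 134, -1, -1, 33]
4 [30, -1, 130, 134, 130, 133, 133, 131, -1, -1, -1]
0 [76, 75, 104, 133, 132, 133, 133, 131, -1, 76, 75]
-4 [78, 80, 79, 133, 132, 131, 132, 132, -1, 79, 79]
-8 [79, 79, 100, 133, 131, 131, 131, 132, 79, 77, 79]
-12 [79, 80, 102, 107, 106, 109, 120, 79, 79, 80, 77]
-16 [81, 81, 78, 79, 79, 77, 78, 79, 79, 83, 84]
-20 [82, 80, 79, 80, 80, 82, 79, 80, 80, 81, 82]
-24 [83, 80, 86, 86, 85, 86, 86, 87, 86, 83, 82]
-28 [83, 77, 85, 85, 84, 85, 85, 85, 84, 84, 82]
-32 [82, 79, 86, 86, 87, 87, 87, 88, 86, 81, 83]
-36 [84, 82, 86, 86, 87, 86, 85, 86, 83, 81, 83]
-40 [83, 81, 86, 85, 86, 85, 86, 85, 83, 83, 84]
-44 [83, 83, 83, 86, 86, 84, 85, 86, 86, 81, 82]
-48 [83, 80, 85, 84, 85, 87, 86, 86, 85, 84, 84]
-52 [83, 81, 87, 86, 86, 86, 86, 83, 85, 81, 83]
-56 [83, 83, 103, 105, 104, 104, 105, 102, 104, 82, 81]
-60 [84, 90, 104, 104, 10
[... 682 characters left out ...]
0, 99), (-164, 100), (-168, 101), (-172, 102), (-176, 103), (-180, 103), (-184, 98), (-188, 85), (-192, 83), (-196, 79), (-200, 76)]
0 [(-112, 79), (-116, 78), (-120, 78), (-124, 77), (-128, 93), (-132, 93), (-136, 98), (-140, 98), (-144, 99), (-148, 99), (-152, 97), (-156, 98), (-160, 96), (-164, 100), (-168, 97), (-172, 99), (-176, 98), (-180, 89), (-184, 82), (-188, 79), (-192, 78), (-196, 78), (-200, 75)]
66 [(-112, 78), (-116, 79), (-120, 78), (-124, 81), (-128, 80), (-132, 89), (-136, 94), (-140, 104), (-144, 102), (-148, 102), (-152, 101), (-156, 102), (-160, 102), (-164, 101), (-168, 101), (-172, 91), (-176, 90), (-180, 80), (-184, 80), (-188, 79), (-192, 79), (-196, 76), (-200, 74)]
```

```bash
python3 - <<'E'
from fit import *
p=np.load("p.npy"); e=np.array(env.state()["ee_pos"])
for n,x in dict(behind=(0,-.098,.105),home=(0,-.055,.105),rock=(-.065,-.179,.125),pulse=(.065,-.155,.120),rmap=(0,0,0)).items():
    w=M(p,x); print(n,np.round(w,4),"dp cm",np.round((w-e)*100,2), np.hypot(*w[:2]))
print("ymach",-np.sin(p[2]),np.cos(p[2]))
E
python3 -m handwheel '[{"rotation":[0,0,-0.1],"dp":[3,4,2],"grip":0},{"rotation":[0,0,-0.173],"dp":[7,8,3],"grip":0},{"rotation":[0,0,-0.173],"dp":[11,12,3],"grip":0},{"rotation":[0,0,-0.173],"dp":[15,16,3],"grip":0},{"rotation":[0,0,-0.173],"dp":[19,20,3],"grip":0},{"rotation":[0,0,-0.173],"dp":[23,24,3],"grip":0},{"rotation":[0,0,-0.173],"dp":[27,28,3],"grip":0},{"rotation":[0,0,-0.173],"dp":[31,32,3],"grip":0},{"rotation":[0,0,-0.173],"dp":[35,36,3],"grip":0},{"rotation":[0,0,-0.173],"dp":[38,40,3],"grip":0}]' 40
```

```text
behind [0.6202 0.0102 0.105 ] dp cm [ 41.5   46.62 -10.66] 0.620290603748694
home [0.6096 0.0519 0.105 ] dp cm [ 40.44  50.78 -10.66] 0.6117606394531963
rock [ 0.5773 -0.0844  0.125 ] dp cm [37.21 37.16 -8.66] 0.5834227542801964
pulse [ 0.6973 -0.0289  0.12  ] dp cm [49.21 42.71 -9.16] 0.6978971610326452
rmap [0.5959 0.1052 0.    ] dp cm [ 39.08  56.11 -21.16] 0.6051436888374151
ymach -0.2476516903456354 0.9688491318409433
time_s: 1.7
ee_pos: [0.5491, -0.0969, 0.2416]
eef_rot: [[0.969, 0.247, 0.0], [0.247, -0.969, -0.0], [0.0, 0.0, -1.0]]
force: [0.9, -0.8, 1.0]
opening: -0.0002
```

```bash
python3 -m handwheel '[{"rotation":[0,0,0],"dp":[0,0,0],"grip":0},{"rotation":[0,0,0],"dp":[0,0,0],"grip":0}]'; python3 -c "
from h import *
for n in ('top','side'):
    im,d=optics.camera(n); cv2.imwrite(f'pics/{n}1.png',im[:,:,::-1])"
```

```text
time_s: 1.9
ee_pos: [0.5481, -0.0978, 0.2411]
eef_rot: [[0.968, 0.249, -0.001], [0.249, -0.968, -0.0], [-0.001, -0.0, -1.0]]
force: [-1.0, -0.4, -0.8]
opening: -0.0002
```

View pics/side1.png

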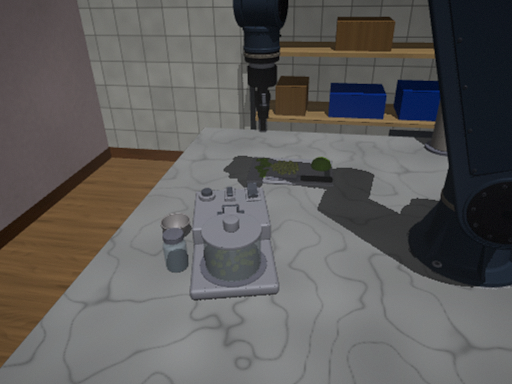

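```bash
python3 -m handwheel '[{"rotation":[0,0,0],"dp":[2.5,3.6,-1],"grip":0},{"rotation":[0,0,0],"dp":[5,7.2,-3],"grip":0},{"rotation":[0,0,0],"dp":[7.2,10.8,-5],"grip":0},{"rotation":[0,0,0],"dp":[7.2,10.8,-5],"grip":0},{"rotation":[0,0,0],"dp":[7.2,10.8,-7],"grip":0},{"rotation":[0,0,0],"dp":[7.2,10.8,-9],"grip":0},{"rotation":[0,0,0],"dp":[7.2,10.8,-11],"grip":0},{"rotation":[0,0,0],"dp":[7.2,10.8,-12.5],"grip":0},{"rotation":[0,0,0],"dp":[7.2,10.8,-13],"grip":0},{"rotation":[0,0,0],"dp":[7.2,10.8,-13],"grip":0}]'; python3 -c "
from h import *
for n in ('top','side'):
    im,d=optics.camera(n); c=im[90:250,100:320] if n=='top' else im[140:300,150:370]; cv2.imwrite(f'pics/{n}2.png',cv2.resize(c[:,:,::-1],None,fx=3,fy=3,interpolation=2))"
```

```text
time_s: 3.0
ee_pos: [0.6192, 0.0082, 0.1117]
eef_rot: [[0.969, 0.246, -0.0], [0.246, -0.969, -0.0], [-0.0, -0.0, -1.0]]
force: [0.0, 0.4, 0.5]
opening: 0.0002
```

View pics/side2.png

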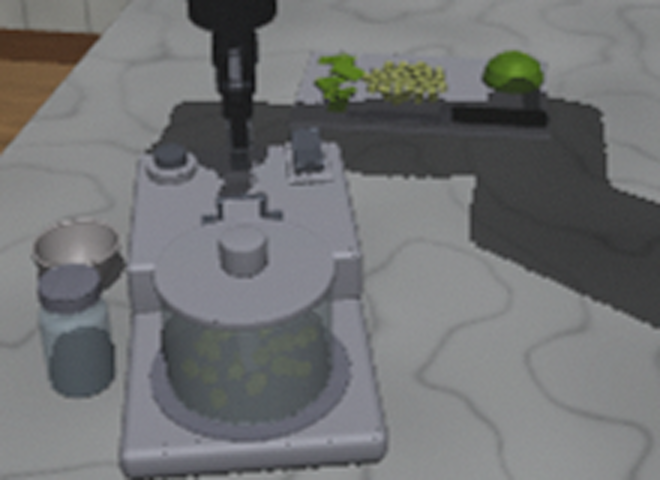

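View pics/top2.png

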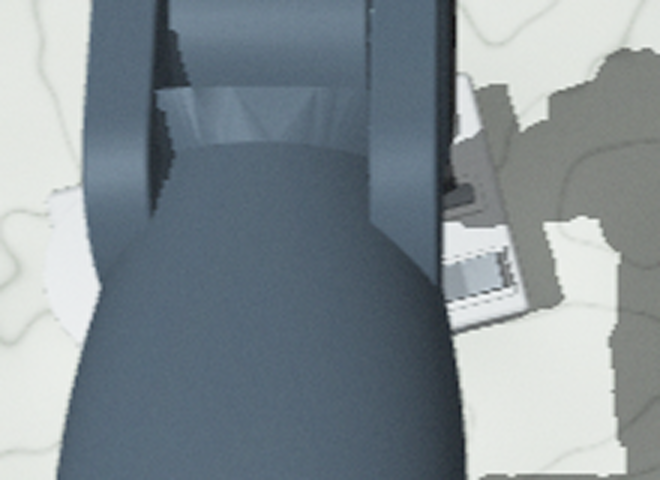

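```bash
python3 -m handwheel '[{"rotation":[0,0,0],"dp":[0.1,0.1,-0.6],"grip":0},{"rotation":[0,0,0],"dp":[0,0.4,-0.6],"grip":0},{"rotation":[0,0,0],"dp":[-0.12,0.8,-0.6],"grip":0},{"rotation":[0,0,0],"dp":[-0.25,1.2,-0.6],"grip":0},{"rotation":[0,0,0],"dp":[-0.35,1.6,-0.6],"grip":0},{"rotation":[0,0,0],"dp":[-0.47,2.0,-0.6],"grip":0},{"rotation":[0,0,0],"dp":[-0.57,2.4,-0.6],"grip":0},{"rotation":[0,0,0],"dp":[-0.57,2.4,-0.6],"grip":0}]'
```

```text
time_s: 3.9
ee_pos: [0.614, 0.0339, 0.1057]
eef_rot: [[0.969, 0.248, 0.0], [0.248, -0.969, 0.0], [0.0, -0.0, -1.0]]
force: [0.7, 0.3, -0.9]
opening: 0.0001
```

```bash
python3 -m handwheel '[{"rotation":[0,0,0],"dp":[-0.1,0.4,0],"grip":0},{"rotation":[0,0,0],"dp":[-0.2,0.8,0],"grip":0},{"rotation":[0,0,0],"dp":[-0.2,0.8,0],"grip":0}]';python3 -m handwheel '[{"rotation":[0,0,0],"dp":[-0.1,0.4,0],"grip":0},{"rotation":[0,0,0],"dp":[-0.2,0.8,0],"grip":0},{"rotation":[0,0,0],"dp":[-0.2,0.8,0],"grip":0}]'
```

```text
time_s: 4.2
ee_pos: [0.6119, 0.0418, 0.1056]
eef_rot: [[0.969, 0.248, -0.0], [0.248, -0.969, 0.0], [-0.0, -0.0, -1.0]]
force: [-0.1, -0.7, 0.8]
opening: -0.0001
time_s: 4.5
ee_pos: [0.61, 0.0499, 0.1056]
eef_rot: [[0.969, 0.248, -0.0], [0.248, -0.969, 0.0], [0.0, -0.0, -1.0]]
force: [-0.0, -0.9, 0.5]
opening: 0.0002
```

```bash
python3 -c "
from h import *
im,d=optics.camera('side'); c=im[150:250,170:300]; cv2.imwrite(f'pics/side3.png',cv2.resize(c[:,:,::-1],None,fx=6,fy=6,interpolation=2))
print(env.state()['force'])"
```

```text
[0.58690833 0.02209729 0.18182706]
```

View pics/side3.png

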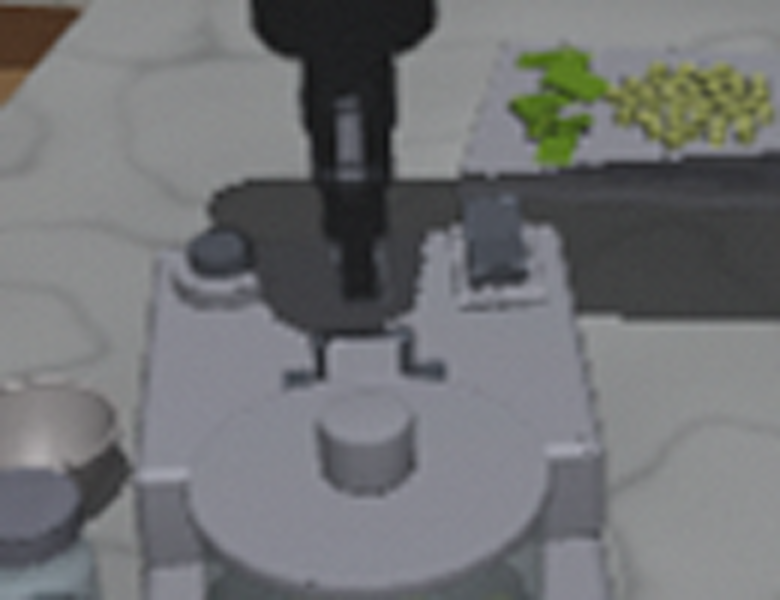

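```bash
for i in 1 2 3; do python3 -m handwheel '[{"rotation":[0,0,0],"dp":[-0.07,0.3,0],"grip":0},{"rotation":[0,0,0],"dp":[-0.14,0.6,0],"grip":0}]' | egrep 'pos|force'; done
```

```text
ee_pos: [0.6087, 0.0555, 0.1056]
force: [-0.5, 0.2, -0.3]
ee_pos: [0.6072, 0.0616, 0.1056]
force: [0.0, 0.7, -0.1]
ee_pos: [0.6058, 0.0676, 0.1056]
force: [-0.3, 0.2, -0.4]
```

```bash
python3 -c "
from h import *
im,d=optics.camera('side'); c=im[150:250,170:300]; cv2.imwrite(f'pics/side4.png',cv2.resize(c[:,:,::-1],None,fx=6,fy=6,interpolation=2))
np.save('side4.npy',d)
im,d=optics.camera('top'); cv2.imwrite(f'pics/top4.png',cv2.resize(im[90:250,100:320,::-1],None,fx=3,fy=3,interpolation=2))
"
```

```text
(no output)
```

View pics/side4.png

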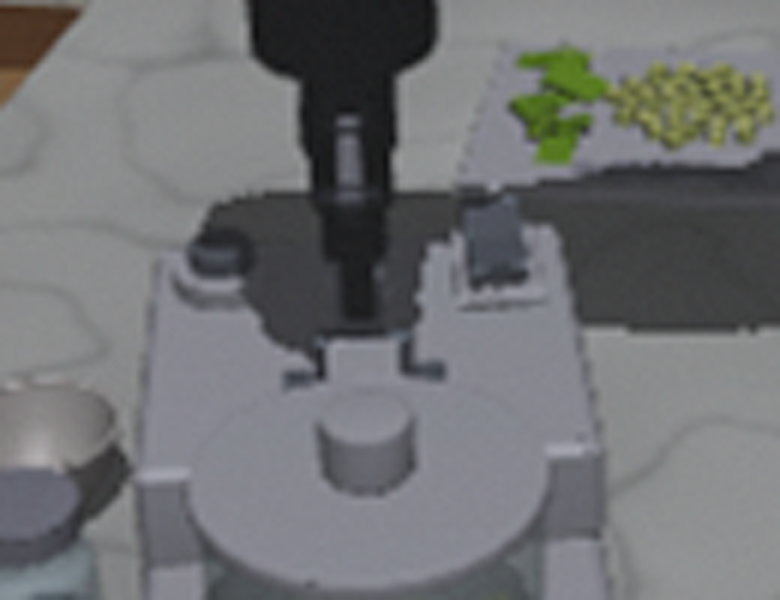

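View pics/top4.png

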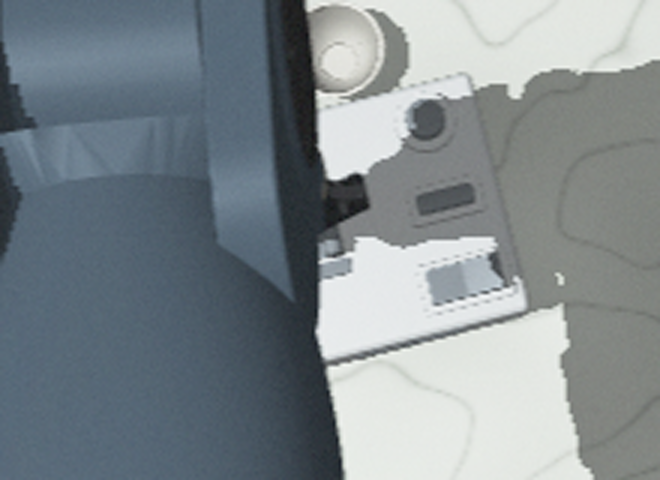

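Run:
```python
from fit import *
p=np.load("p.npy")
im,d=optics.camera('top')
cv2.imwrite('pics/top5.png',cv2.resize(im[125:205,180:290,::-1],None,fx=7,fy=7,interpolation=2))
def mf(n,u,v,d):
    w=px2w(n,u,v,d); q=w[:2]-p[:2]; cs,sn=np.cos(p[2]),np.sin(p[2]); return [int(round(1000*a)) for a in (cs*q[0]+sn*q[1],-sn*q[0]+cs*q[1],w[2])]
for v in range(160,182,2): print(v,[tuple(mf('top',u,v,d[v,u])) if d[v,u]>0 else 0 for u in range(204,224,3)])
s=np.load('side4.npy'); print('side')
for v in range(190,212,2): print(v,[tuple(mf('side',u,v,s[v,u])) if s[v,u]>0 else 0 for u in range(222,244,3)])
```

```text
160 [(-69, -90, 558), (-50, -85, 448), (-12, -74, 228), (-8, -78, 198), (-12, -85, 213), (-13, -91, 207), (8, -91, 78)]
162 [(-72, -90, 560), (-54, -85, 452), (-10, -70, 194), (-13, -77, 200), (-13, -83, 195), (4, -83, 83), (3, -90, 78)]
164 [(-74, -89, 561), (-57, -84, 452), (-13, -69, 189), 0, (2, -75, 80), (0, -82, 83), (-1, -89, 78)]
166 [(-77, -89, 563), (-58, -82, 439), 0, (-1, -67, 80), (-2, -74, 76), (-4, -81, 76), (-6, -88, 79)]
168 [(-80, -88, 566), (-4, -53, 86), (-8, -61, 106), (-9, -67, 97), (-7, -73, 78), (-9, -80, 79), (-11, -87, 78)]
170 [(-82, -88, 566), (-8, -51, 84), (-13, -60, 105), (-14, -67, 104), (-12, -72, 77), (-14, -79, 78), (-15, -86, 78)]
172 [(-85, -88, 569), (-13, -51, 89), (-17, -59, 103), (-19, -65, 102), (-17, -71, 78), (-19, -78, 81), (-20, -85, 78)]
174 [(-88, -87, 570), (-17, -49, 85), (-21, -57, 100), (-23, -64, 101), (-22, -70, 80), (-23, -77, 79), (-25, -84, 82)]
176 [(-90, -87, 571), (-22, -48, 82), (-23, -55, 81), (-25, -62, 81), (-27, -69, 84), (-28, -76, 81), (-30, -83, 80)]
178 [(-93, -87, 574), (-26, -47, 83), (-28, -54, 83), (-30, -61, 84
[... 934 characters left out ...]
, -128, 80), (-27, -131, 77), (-35, -130, 77)]
202 [(24, -124, 78), (13, -32, 132), (5, -24, 137), (-3, -21, 138), (-9, -120, 79), (-18, -120, 78), (-26, -120, 77), (-34, -115, 80)]
204 [(24, -113, 78), (16, -111, 79), (6, -34, 125), (-2, -29, 127), (-9, -109, 78), (-17, -108, 79), (-26, -106, 79), (-34, -106, 79)]
206 [(22, -61, 103), (14, -58, 105), (6, -58, 104), (-1, -56, 105), (-9, -55, 105), (-17, -56, 104), (-25, -97, 79), (-34, -99, 76)]
208 [(22, -57, 100), (13, -3, 133), (5, -3, 132), (-2, -4, 131), (-9, -3, 131), (-17, -54, 99), (-25, -89, 77), (-33, -86, 78)]
210 [(23, -53, 96), (13, 5, 132), (5, 7, 132), (-2, 6, 132), (-9, 7, 131), (-17, -54, 93), (-25, -75, 79), (-33, -70, 82)]
```

View pics/top5.png

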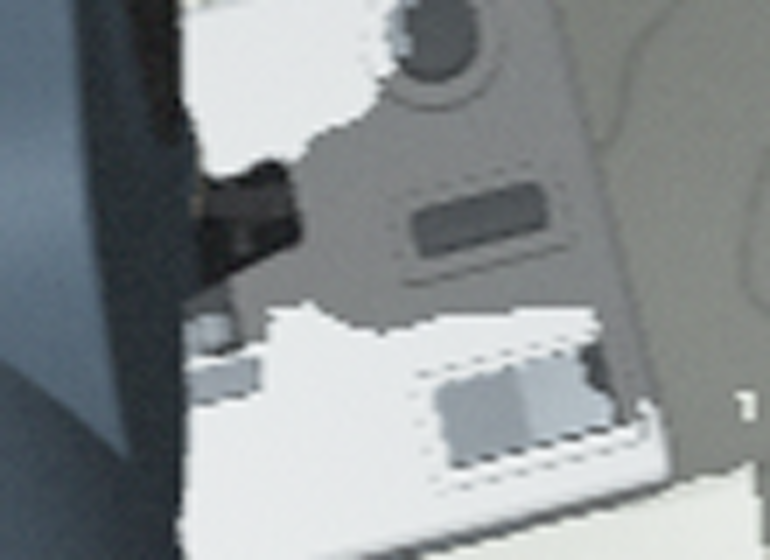

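Run:
```python
from fit import *
print(w2px('side',(.5481,-.0978,.2241)),w2px('side',(.5481,-.0978,.2411)))
print('side3',w2px('side',(.61,.0499,.0886)),w2px('side',(.61,.0499,.1056)))
print('side4',w2px('side',(.6058,.0676,.0886)),w2px('side',(.6058,.0676,.1056)))
print('side2',w2px('side',(.6192,.0082,.0947)))
d=np.load('top0.npy')
s=env.state(); print(s['ee_pos'],s['joint_positions'],s['opening'],s['force'])
```

```text
(np.float64(262.615913003123), np.float64(143.3085504900819), np.float64(1.0791874832398802)) (np.float64(262.5569362912757), np.float64(137.56053804140402), np.float64(1.0709473863682861))
side3 (np.float64(230.77168133171614), np.float64(211.08214814577954), np.float64(1.028498314350066)) (np.float64(230.45258514252984), np.float64(205.59593122263806), np.float64(1.0202582174784716))
side4 (np.float64(230.74161215668735), np.float64(214.82306924190036), np.float64(1.012599100454879)) (np.float64(230.4172179102714), np.float64(209.2806961197163), np.float64(1.0043590035832848))
side2 (np.float64(230.9768093952926), np.float64(200.81689311191528), np.float64(1.0628821665069037))
[0.60587381 0.06755518 0.10565236] [1.11038739e-01 4.75451586e-01 6.78111173e-02 1.16305956e+00
 5.49189535e-06 3.00257791e+00] -3.273541513014073e-06 [0.26889496 0.81576838 1.14906893]
```

The tab has not moved. The pictures put the fingertips about 34 mm higher than the state plus 17 mm would imply, so they passed over the tab. I'll go back behind it and descend while watching the force.

```bash
python3 -m handwheel '[{"rotation":[0,0,0],"dp":[0.5,-2,0.3],"grip":0},{"rotation":[0,0,0],"dp":[1,-4,0.3],"grip":0},{"rotation":[0,0,0],"dp":[1.45,-5.75,0.3],"grip":0},{"rotation":[0,0,0],"dp":[1.45,-5.75,0],"grip":0},{"rotation":[0,0,0],"dp":[1.45,-5.75,0],"grip":0}]'|egrep 'pos|force'
python3 -m handwheel '[{"rotation":[0,0,0],"dp":[0,0,-0.5],"grip":0},{"rotation":[0,0,0],"dp":[0,0,-1],"grip":0},{"rotation":[0,0,0],"dp":[0,0,-1],"grip":0}]'|egrep 'pos|force'
python3 -c "
from h import *
im,d=optics.camera('side'); c=im[150:250,170:300]; cv2.imwrite(f'pics/side6.png',cv2.resize(c[:,:,::-1],None,fx=6,fy=6,interpolation=2))
im,d=optics.camera('top');  cv2.imwrite('pics/top6.png',cv2.resize(im[125:205,180:290,::-1],None,fx=7,fy=7,interpolation=2))"
```

```text
ee_pos: [0.6201, 0.0096, 0.105]
force: [-0.2, 1.1, 0.6]
ee_pos: [0.6198, 0.0104, 0.0946]
force: [0.4, 0.5, -1.2]
```

View pics/side6.png

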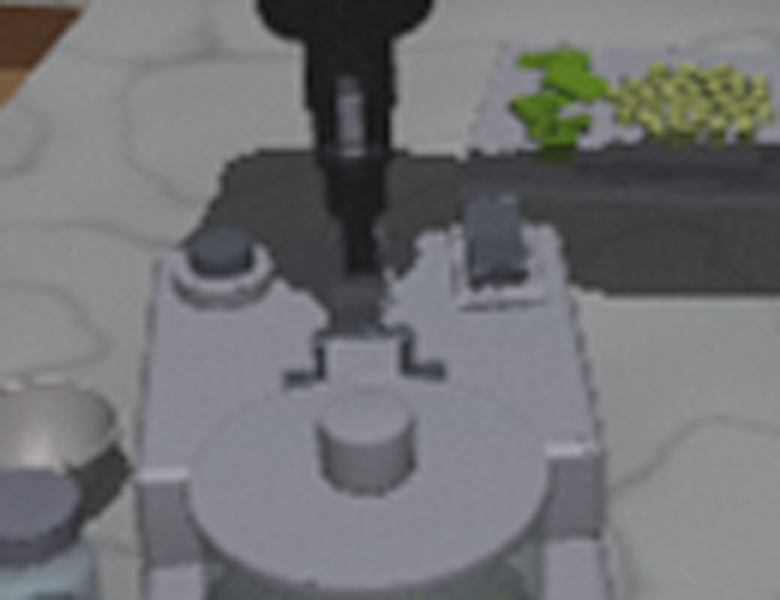

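View pics/top6.png

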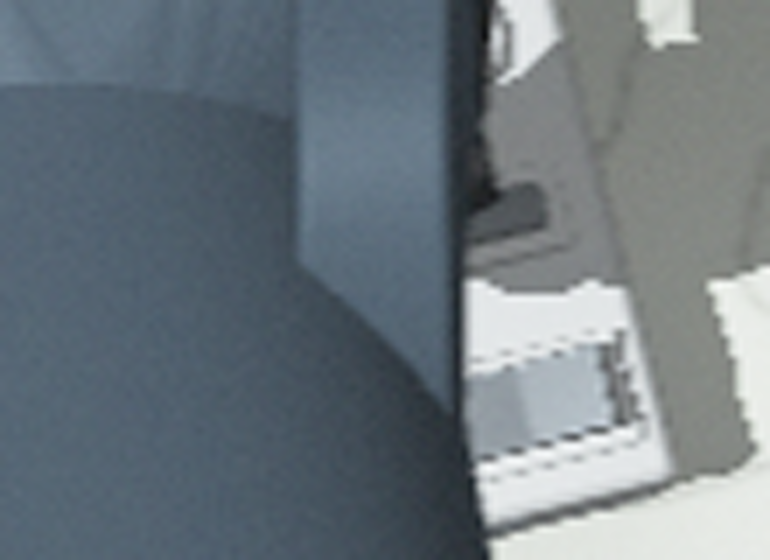

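```bash
python3 - <<'E'
from h import *
for z in (.08,.09,.1,.11,.12): print(z,w2px('side',(.6178,.0178,z))[:2],w2px('side',(.6198,.0104,z))[:2])
E
python3 -m handwheel '[{"rotation":[0,0,0],"dp":[0,0,-0.5],"grip":0},{"rotation":[0,0,0],"dp":[0,0,-1],"grip":0},{"rotation":[0,0,0],"dp":[0,0,-1],"grip":0}]'|egrep 'pos|force'
python3 -m handwheel '[{"rotation":[0,0,0],"dp":[0,0,-0.3],"grip":0},{"rotation":[0,0,0],"dp":[0,0,-0.6],"grip":0},{"rotation":[0,0,0],"dp":[0,0,-0.6],"grip":0}]'|egrep 'pos|force'
python3 -m handwheel '[{"rotation":[0,0,0],"dp":[0,0,-0.2],"grip":0},{"rotation":[0,0,0],"dp":[0,0,-0.4],"grip":0}]'|egrep 'pos|force'
python3 -c "
from h import *
im,d=optics.camera('side'); c=im[150:250,170:300]; cv2.imwrite(f'pics/side7.png',cv2.resize(c[:,:,::-1],None,fx=6,fy=6,interpolation=2))"
```

```text
0.08 (np.float64(230.91355836980202), np.float64(207.2724860793018)) (np.float64(230.83807824292202), np.float64(205.80650562888027))
0.09 (np.float64(230.7329761276859), np.float64(204.1390732192297)) (np.float64(230.65828773190788), np.float64(202.68611834831245))
0.1 (np.float64(230.55072955435378), np.float64(200.97678134661194)) (np.float64(230.4768506564342), np.float64(199.5371538154356))
0.11 (np.float64(230.3667955343908), np.float64(197.78520936919594)) (np.float64(230.29374429300134), np.float64(196.35921764837056))
0.12 (np.float64(230.18115052233338), np.float64(194.56394873264375)) (np.float64(230.108945498048), np.float64(193.15190817478344))
ee_pos: [0.6199, 0.0099, 0.0847]
force: [-1.2, -0.4, 0.3]
ee_pos: [0.6201, 0.0098, 0.0791]
force: [1.1, -0.4, -0.5]
ee_pos: [0.6205, 0.0099, 0.0756]
force: [0.7, 0.1, 0.1]
```

View pics/side7.png

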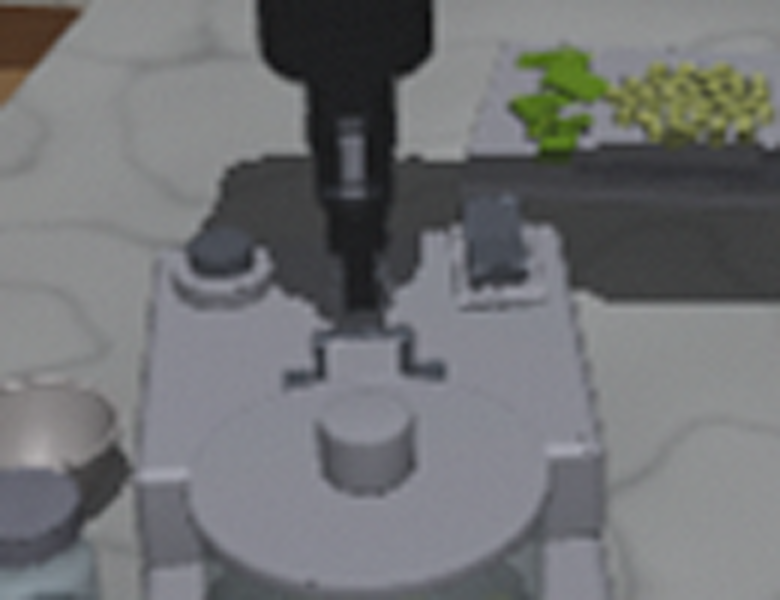

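```bash
python3 -m handwheel '[{"rotation":[0,0,0],"dp":[-0.05,0.2,-0.2],"grip":0},{"rotation":[0,0,0],"dp":[-0.15,0.6,-0.2],"grip":0},{"rotation":[0,0,0],"dp":[-0.25,1.0,-0.2],"grip":0},{"rotation":[0,0,0],"dp":[-0.35,1.4,-0.2],"grip":0}]'|egrep 'pos|force'
for i in 1 2 3; do python3 -m handwheel '[{"rotation":[0,0,0],"dp":[-0.08,0.3,0],"grip":0},{"rotation":[0,0,0],"dp":[-0.15,0.6,0],"grip":0}]' | egrep 'pos|force'; done
```

```text
ee_pos: [0.6168, 0.0244, 0.0737]
force: [1.5, 0.3, -0.0]
ee_pos: [0.6154, 0.0299, 0.0737]
force: [-0.6, -3.6, 0.3]
ee_pos: [0.6138, 0.0359, 0.0737]
force: [-0.5, -2.8, 0.1]
ee_pos: [0.6122, 0.042, 0.0736]
force: [-0.8, -3.6, 1.7]
```

Contact at about 3 N, and the lock is sliding. Next I'll continue to the hard stop.

```bash
python3 -m handwheel '[{"rotation":[0,0,0],"dp":[-0.08,0.3,0],"grip":0},{"rotation":[0,0,0],"dp":[-0.15,0.6,0],"grip":0}]' | egrep 'pos|force'; for i in 1 2 3; do python3 -m handwheel '[{"rotation":[0,0,0],"dp":[-0.05,0.2,0],"grip":0},{"rotation":[0,0,0],"dp":[-0.08,0.3,0],"grip":0}]' | egrep 'pos|force'; done
```

```text
ee_pos: [0.6107, 0.0481, 0.0736]
force: [-1.4, -3.5, 1.8]
ee_pos: [0.61, 0.0511, 0.0736]
force: [-0.5, -3.8, 1.3]
ee_pos: [0.6097, 0.0523, 0.0737]
force: [2.1, -19.3, -0.4]
ee_pos: [0.6095, 0.0529, 0.0738]
force: [6.2, -35.3, 0.2]
```

```bash
python3 -m handwheel '[{"rotation":[0,0,0],"dp":[0.05,-0.2,0],"grip":0},{"rotation":[0,0,0],"dp":[0.05,-0.2,0],"grip":0},{"rotation":[0,0,0],"dp":[0.05,-0.2,0],"grip":0},{"rotation":[0,0,0],"dp":[0.3,-1.2,0],"grip":0},{"rotation":[0,0,0],"dp":[0.6,-2.4,0],"grip":0},{"rotation":[0,0,0],"dp":[0.6,-2.4,1],"grip":0},{"rotation":[0,0,0],"dp":[0.6,-2.4,4],"grip":0},{"rotation":[0,0,0],"dp":[0.6,-2.4,8],"grip":0}]'|egrep 'pos|force'
python3 - <<'E'
from fit import *
p=np.load("p.npy"); e=np.array(env.state()["ee_pos"])
for n,x in dict(rock=(-.065,-.179,.09),pulse=(.065,-.155,.09)).items():
    w=M(p,x); print(n,np.round(w,4),"dp cm",np.round((w-e)*100,2))
im,d=optics.camera('side'); c=im[150:250,170:300]; cv2.imwrite(f'pics/side8.png',cv2.resize(c[:,:,::-1],None,fx=6,fy=6,interpolation=2))
E
```

```text
ee_pos: [0.6134, 0.033, 0.1538]
force: [0.6, 0.0, 0.9]
rock [ 0.5773 -0.0844  0.09  ] dp cm [ -3.61 -11.74  -6.38]
pulse [ 0.6973 -0.0289  0.09  ] dp cm [ 8.39 -6.19 -6.38]
```

View pics/side8.png

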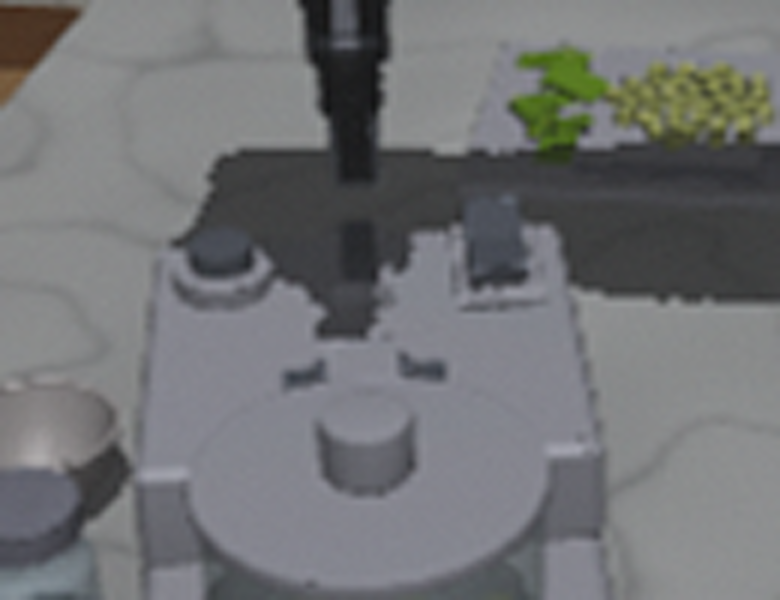

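```bash
python3 -m handwheel '[{"rotation":[0,0,0],"dp":[-1,-3,0],"grip":0},{"rotation":[0,0,0],"dp":[-2,-6.5,0],"grip":0},{"rotation":[0,0,0],"dp":[-3,-10,0],"grip":0},{"rotation":[0,0,0],"dp":[-3.6,-11.7,-0.5],"grip":0},{"rotation":[0,0,0],"dp":[-3.6,-11.7,-2.5],"grip":0},{"rotation":[0,0,0],"dp":[-3.6,-11.7,-4.5],"grip":0},{"rotation":[0,0,0],"dp":[-3.6,-11.7,-5.2],"grip":0},{"rotation":[0,0,0],"dp":[-3.6,-11.7,-5.2],"grip":0}]'|egrep 'pos|force'
python3 - <<'E'
from h import *
im,d=optics.camera('side'); c=im[150:250,170:300]; cv2.imwrite(f'pics/side9.png',cv2.resize(c[:,:,::-1],None,fx=6,fy=6,interpolation=2))
im,d=optics.camera('top');  cv2.imwrite('pics/top9.png',cv2.resize(im[100:220,140:300,::-1],None,fx=5,fy=5,interpolation=2))
E
```

```text
ee_pos: [0.5781, -0.0838, 0.1013]
force: [0.9, -0.4, 0.5]
```

View pics/side9.png

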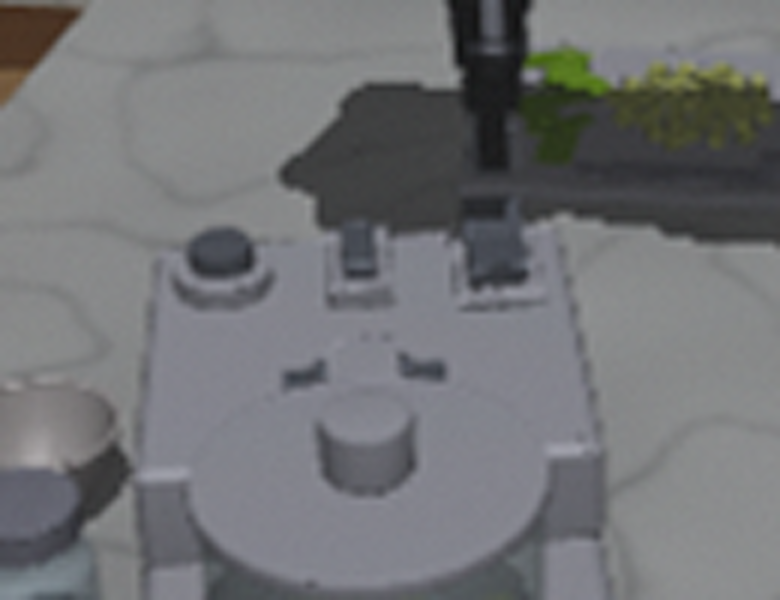

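View pics/top9.png

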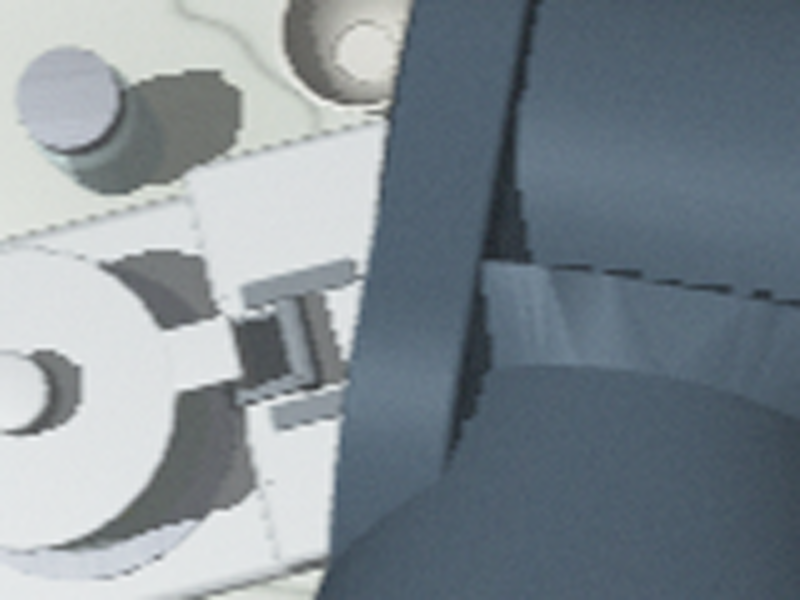

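```bash
python3 -m handwheel '[{"rotation":[0,0,0],"dp":[0,0,-0.5],"grip":0},{"rotation":[0,0,0],"dp":[0,0,-1],"grip":0}]' | egrep 'pos|force'; for i in 1 2 3 4 5; do python3 -m handwheel '[{"rotation":[0,0,0],"dp":[0,0,-0.1],"grip":0},{"rotation":[0,0,0],"dp":[0,0,-0.2],"grip":0}]' | egrep 'pos|force'; done
```

```text
ee_pos: [0.579, -0.0841, 0.092]
force: [0.1, 0.0, 0.3]
ee_pos: [0.5784, -0.0841, 0.0895]
force: [-0.8, -0.8, 0.2]
ee_pos: [0.5786, -0.0841, 0.0877]
force: [-0.5, -1.0, -0.1]
ee_pos: [0.5786, -0.0842, 0.0856]
force: [0.5, -0.6, 4.7]
ee_pos: [0.5788, -0.0847, 0.0839]
force: [0.7, -3.5, 4.0]
ee_pos: [0.5789, -0.0845, 0.0818]
force: [1.6, -3.7, 4.4]
```

```bash
for i in 1 2 3 4; do python3 -m handwheel '[{"rotation":[0,0,0],"dp":[0,0,-0.1],"grip":0},{"rotation":[0,0,0],"dp":[0,0,-0.15],"grip":0}]' | egrep 'pos|force'; done
```

```text
ee_pos: [0.5786, -0.0842, 0.0801]
force: [0.6, -3.4, 3.7]
ee_pos: [0.5785, -0.0841, 0.0785]
force: [1.2, -4.0, 3.6]
ee_pos: [0.5787, -0.0843, 0.0773]
force: [-1.2, -3.4, 13.8]
ee_pos: [0.5788, -0.0843, 0.0771]
force: [-8.1, -3.0, 30.5]
```

```bash
python3 -m handwheel '[{"rotation":[0,0,0],"dp":[0,0,0.1],"grip":0},{"rotation":[0,0,0],"dp":[0,0,0.1],"grip":0},{"rotation":[0,0,0],"dp":[0,0,0.1],"grip":0},{"rotation":[0,0,0],"dp":[0,0,2],"grip":0},{"rotation":[0,0,0],"dp":[0,0,5],"grip":0},{"rotation":[0,0,0],"dp":[0,-4,7],"grip":0},{"rotation":[0,0,0],"dp":[0,-8,7],"grip":0},{"rotation":[0,0,0],"dp":[0,-10,7],"grip":0}]'|egrep 'pos|force'
python3 - <<'E'
from fit import *
im,d=optics.camera('side'); c=im[150:250,170:300]; cv2.imwrite(f'pics/side10.png',cv2.resize(c[:,:,::-1],None,fx=6,fy=6,interpolation=2))
p=np.load("p.npy"); H={}
for v in range(180,206):
  for u in range(200,275):
    if d[v,u]>0:
      w=px2w("side",u,v,d[v,u]); q=w[:2]-p[:2]; cs,sn=np.cos(p[2]),np.sin(p[2]); m=(cs*q[0]+sn*q[1],-sn*q[0]+cs*q[1])
      if -.079<m[0]<-.053: H.setdefault(round(m[1]*1000/6),[]).append(w[2]*1000)
print([(6*k,int(np.median(H[k]))) for k in sorted(H) if -200<6*k<-110])
E
```

```text
ee_pos: [0.5783, -0.1863, 0.1458]
force: [0.4, 0.2, -0.8]
[(-186, 93), (-180, 95), (-174, 95), (-168, 95), (-162, 95), (-156, 96), (-150, 84), (-144, 85), (-138, 84), (-132, 98), (-126, 84), (-120, 80), (-114, 78)]
```

View pics/side10.png

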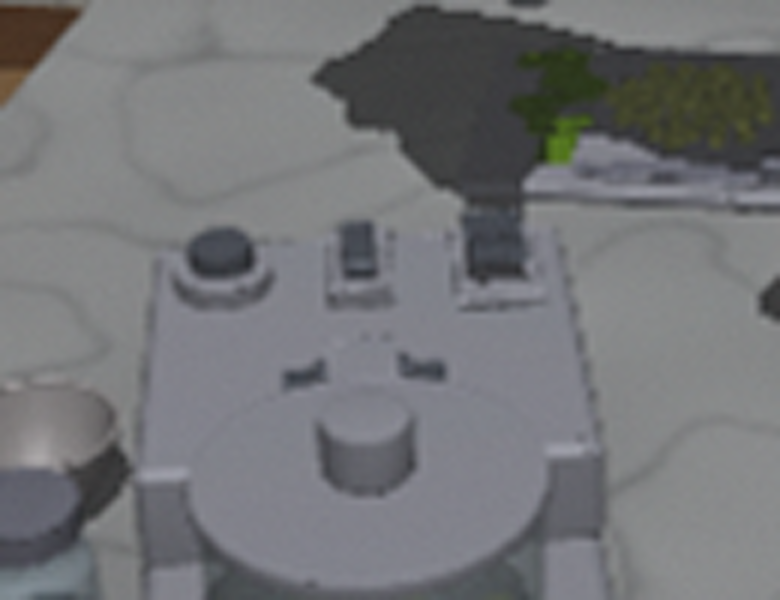

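```bash
python3 -m handwheel '[{"rotation":[0,0,0],"dp":[3,4,0],"grip":0},{"rotation":[0,0,0],"dp":[6,8,0],"grip":0},{"rotation":[0,0,0],"dp":[9,12,0],"grip":0},{"rotation":[0,0,0],"dp":[11.95,15.7,0],"grip":0},{"rotation":[0,0,0],"dp":[11.95,15.7,0],"grip":0},{"rotation":[0,0,0],"dp":[11.95,15.7,-2],"grip":0},{"rotation":[0,0,0],"dp":[11.95,15.7,-4],"grip":0},{"rotation":[0,0,0],"dp":[11.95,15.7,-4.6],"grip":0},{"rotation":[0,0,0],"dp":[11.95,15.7,-4.6],"grip":0}]'
python3 - <<'E'
from h import *
im,d=optics.camera('side'); c=im[150:250,170:300]; cv2.imwrite(f'pics/side11.png',cv2.resize(c[:,:,::-1],None,fx=6,fy=6,interpolation=2))
E
```

```text
time_s: 14.35
ee_pos: [0.6969, -0.0271, 0.0986]
eef_rot: [[0.969, 0.247, -0.002], [0.247, -0.969, 0.0], [-0.002, -0.001, -1.0]]
force: [0.1, -0.7, 0.0]
opening: 0.0
```

View pics/side11.png

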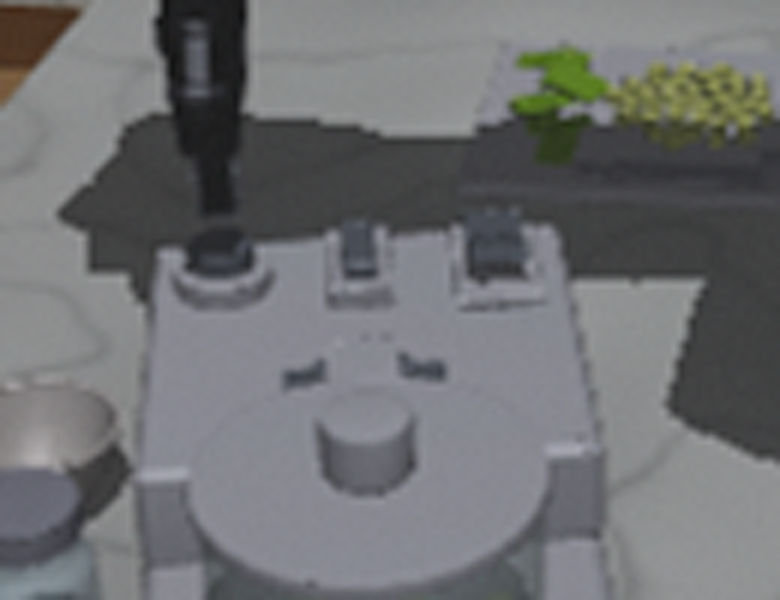

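Centred over the pulse key, so I'll press down in steps.

```bash
python3 -m handwheel '[{"rotation":[0,0,0],"dp":[0,-0.1,-0.5],"grip":0},{"rotation":[0,0,0],"dp":[0,-0.15,-1.1],"grip":0}]' | egrep 'pos|force'; for i in 1 2 3 4 5 6; do python3 -m handwheel '[{"rotation":[0,0,0],"dp":[0,0,-0.1],"grip":0},{"rotation":[0,0,0],"dp":[0,0,-0.2],"grip":0}]' | egrep 'pos|force'; done
```

```text
ee_pos: [0.6986, -0.0288, 0.0894]
force: [0.1, -0.9, -0.2]
ee_pos: [0.6979, -0.0287, 0.0865]
force: [1.1, -0.6, 0.2]
ee_pos: [0.6981, -0.0286, 0.0847]
force: [-0.1, -0.1, -0.4]
ee_pos: [0.6981, -0.0286, 0.0828]
force: [-0.3, -0.0, 2.3]
ee_pos: [0.6981, -0.0286, 0.0807]
force: [-1.3, 0.1, 3.2]
ee_pos: [0.6981, -0.0286, 0.0787]
force: [-0.8, 0.8, 5.2]
ee_pos: [0.6981, -0.0286, 0.0767]
force: [-1.4, 0.7, 6.0]
```

```bash
for i in 1 2; do python3 -m handwheel '[{"rotation":[0,0,0],"dp":[0,0,-0.1],"grip":0},{"rotation":[0,0,0],"dp":[0,0,-0.15],"grip":0}]' | egrep 'pos|force'; done
```

```text
ee_pos: [0.6982, -0.0286, 0.0762]
force: [-5.7, 0.2, 18.8]
ee_pos: [0.6983, -0.0287, 0.0759]
force: [-12.5, -0.1, 33.0]
```

```bash
python3 -m handwheel '[{"rotation":[0,0,0],"dp":[0,0,0.12],"grip":0},{"rotation":[0,0,0],"dp":[0,0,0.12],"grip":0},{"rotation":[0,0,0],"dp":[0,0,0.12],"grip":0},{"rotation":[0,0,0],"dp":[0,0,0.12],"grip":0},{"rotation":[0,0,0],"dp":[0,0,0.12],"grip":0},{"rotation":[0,0,0],"dp":[0,0,0.12],"grip":0}]'
python3 - <<'E'
from h import *
im,d=optics.camera('side'); c=im[150:250,170:300]; cv2.imwrite(f'pics/side12.png',cv2.resize(c[:,:,::-1],None,fx=6,fy=6,interpolation=2))
E
```

```text
time_s: 16.8
ee_pos: [0.6982, -0.0287, 0.0762]
eef_rot: [[0.969, 0.247, 0.001], [0.247, -0.969, -0.0], [0.001, 0.0, -1.0]]
force: [-6.5, 0.8, 17.9]
opening: -0.0
```

View pics/side12.png

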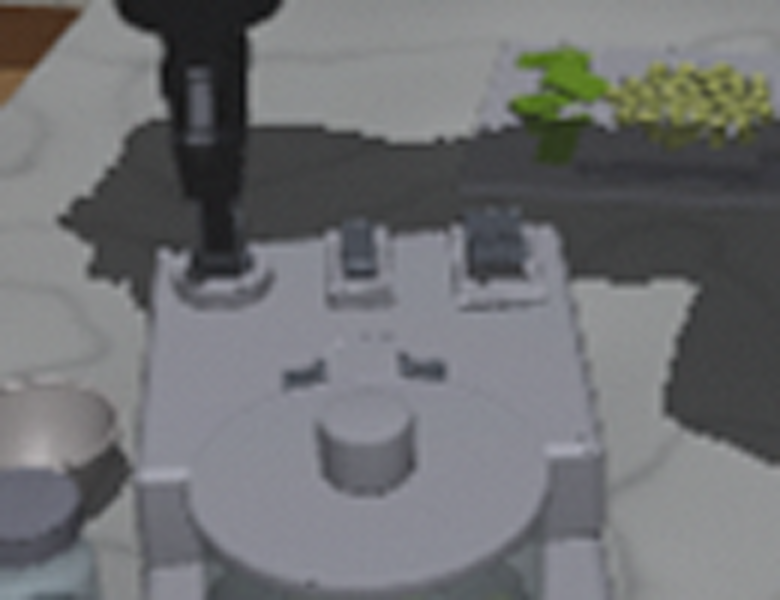

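The pulse key is level with its collar and held at about 18 N. The stop key is still up, the rocker is level and the lock is home.

```bash
python3 -c "
from bench import env
print(env.close_job())"
```

```text
the job is handed in; nothing more can be done
None
```

I handed the job in with the closed fingertips still holding the pulse key down. The lock, rocker and pulse key were done in that order. I don't have a verdict, because handing in reports none.

- **Lid lock:** it slid at about 3 to 4 N and stopped hard at 35 N. The top picture then showed the tab close to the lid's lug.
- **Rocker:** it tipped at about 4 N, then met its stop at 30 N. The depth reading showed the pressed end lying level, at about 95 mm above the worktop.
- **Pulse key:** the force rose from 2 to 6 N over about 7.5 mm, then hit the stop. I handed it in with about 18 N on it. Some of that may be resting on the collar, since the key is level with it when fully down.
- **Left alone:** in the last side picture the stop key is still up and the bowl is in place. The arm never went near the knife, apple, jar or ramekin, but I did not measure their positions at the end.

**Fingertip height:** in the cameras, and confirmed when the tips touched the parts, the fingertips were about 17 mm behind the reported TCP, not 17 mm ahead of it. Because of this my first push passed above the lock tab without touching it. I used the measured height from then on.

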